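Blow the dust out of a stone cup in the air booth

ROBOT

A 6-joint arm with a two-finger parallel gripper is mounted at the origin on the work surface. World frame = base frame: x ahead of the robot, y to its left, z up, the work surface at z = 0. Lengths are in m, angles in rad, forces in N, time in s.
With the tool pointing down it reaches from about 0.25 to 0.775 m from the base axis. Payload 4 kg.
Tool frame: the origin (TCP) lies between the finger pads, 19 mm behind the fingertips; this is the grasp point; z points along the fingers, y is the line along which they close (so a half turn about z gives the same grasp; the last joint's range is limited). The gripper opens to 94 mm and grips with 3 to 60 N. Pads are 16 mm wide; open, the fingers measure 119 mm over their backs; the gripper's body (75 mm by 177 mm) begins 78 mm behind the grasp point.
Start: joints at [-0.103, 0.087, 1.371, -0, 1.684, -0.103], TCP at [0.55, -0, 0.224] pointing down, gripper open.
Joint ranges: [-3.1, 3.1], [-0.76, 2.03], [0.27, 2.55], [-1.08, 4.22], [0.17, 2.65], [-2.57, 2.57]. Speed limits (rad/s): [2.79, 2.79, 3.14, 3.14, 3.14, 3.14].

INTERFACE

Orientations are given as a unit quaternion [x, y, z, w].
In Python, from rig import r, optics, workorder gives the robot as it stands. The module is installed in compiled form; this text tells all that it offers.
- The arm moves only by the tool arm_command, never from a script. Its argument "commands" is a list of rows, each a list of 3 entries, a list of its own where there are three numbers: the shift along the tool's x, y, z in cm, then the turn, a rotation vector about the tool's x, y, z in rad, then the finger opening in cm, from 0 to 9.4. In form: [[[tx, ty, tz], [rx, ry, rz], gripper], ...]. A call has 1 to 5 rows; each row is the pose to reach, as a shift and turn from the pose commanded when the call began, along the tool's axes at that moment; what a row does not reach only later rows make up. A row lasts 1/12 s, in which the tool goes at most 41.7 mm and 7.16 degrees, less where a joint would pass 70% of its speed; a pose out of reach is approached as far as the arm can. A call with a gripper value outside its range is refused whole. The fingers move at their own pace and stop on an object; "squeeze" is the grip in N (left out, the last holds). Time passes only in rows, so rows that repeat a pose let the fingers close. It gives the time, the measured TCP pose, the force, the opening and the grip force at its end, in the units of the state.
- r.read_state(): the state, without advancing time (a new reading comes with each control period).
- optics.capture(name): name is "scene" or "side" or "wrist"; returns (picture, depth): 420x560x3 uint8, red, green, blue; 420x560 float32, m along the optical axis (not along the pixel's ray), 0 where there is no reading.
- optics.camera_info(name): a dict with "camera_matrix" (3x3 intrinsics, pixels), "R" (3x3) and "t" (3): a world point X has camera coordinates R X + t. Camera axes: x right, y down, z forward; pixel columns grow to the right and rows downward; lengths in m; the calibration is good to about 2 mm. The wrist camera is an equidistant fisheye: a pixel r from the principal point sees the ray r / f radians off the axis. A picture is of the moment at which its call begins: read the wrist's pose just before it. camera_info takes no time and is no camera call; for the wrist camera it gives the pose at the moment of the call.
- workorder.hand_in(): hands the job in; it is judged then, once.
Trained networks look in the newest picture that a camera, given by its name, has taken for a name from the list of things; names that differ only in an ending like _2 or _b are one class to them, and where a whole thing is asked for, a point or a joint stands for the part that bears it (a point fixed in the world has none). Each returns a list of dicts, best first, with "conf" (0 to 1); they miss things now and then, are a little off and sometimes report something else, mostly with a low value. They report only what shows in the picture. A call takes as long as a camera call. They do not tell look-alikes from the thing itself.
- optics.silhouettes(camera, name): "pixels" (420x560 bool, what is visible of it).
- optics.landmark_of(camera, name): "point" ([x, y, z] in m, in world coordinates, good to about 4 mm: a listed point, or the origin of a listed thing).
The state is a dict: "clock": time; "joint_positions": joint angles; "qd": joint speeds; "joint_torque": joint torques, N m; "eef_pos": TCP position; "tcp_rot": TCP orientation; "force": force on the tool from outside, world axes, zero at the start; "torque": the same for the moment, N m; "finger_gap": finger opening in m; "gripper_force": force on a finger pad.
Only numpy, scipy, OpenCV 4.12 (cv2) and the standard library are available. Lean on these libraries where they do the work, as an engineer would, in place of code of your own. Each camera call takes 0.05 s, during which the arm holds its last target. There are 200 camera calls.

TASK

The freshly bored stone cup has to be blown clean: slide the booth's clear window all the way open, gently stand the cup upright and wholly on the round black pad inside, and slide the window fully shut. Only then push the red sprung plunger, which leans out from under the green gauge box, all the way in, hold it there for about a second and let it come back out. Leave the other stones, the tools and the jar where they are.

Things in the scene. Friction and masses are not known exactly. Their poses are not given: they have to be found in the camera images.
- booth: Low blue open-topped metal box, 210 (x) x 230 (y) mm, walls 8 mm, rim 100 mm high, fixed. Two aluminium rails (12 mm wide, top 110 mm above the table) lie on its front and back rims and go on 200 mm beyond it on the +y side, on posts. Origin: centre of its underside, on the table. x: from the front (robot side) to the back, y: the way the window opens, z up.
- pad (a point): Centre of the top of the round black rubber pad on the booth's floor, 90 mm across, top face 20 mm above the table, 15 mm to the -y side of the booth's middle. Axes as the booth's.
- window (a joint): Travel of the clear booth window (190 x 216 mm, 6 mm thick, aluminium edges, top face 108 mm above the table) along its rails: 0 shut over the booth, 0.18 m all the way open, towards the booth's +y. It takes about 2 N to slide and stays where it is left.
- window_handle (a point): Centre of the top of the window's yellow handle, an upright block 60 (x) x 14 (y) mm standing 42 mm up from the window's top face, so its top is 150 mm above the table; 85 mm to the -y side of the window's middle. It moves with the window; axes as the booth's.
- stand: Fixed air-valve stand: dark foot plate 170 x 120 mm (60 mm before to 110 mm behind the origin), green column at the back and a green gauge box 110 mm wide, 165 to 240 mm above the table, overhanging to the front as far as 40 mm before the origin. Origin: on the table. Its front, with the plunger, looks along -x; z up.
- plunger_face (a point): Centre of the outer face of the red plunger head (36 mm across), 105 mm above the table when out, 60 mm before the stand's origin; moves with the plunger. z: the plunger's axis, out of it to the front and up, 40 degrees from vertical; push along -z. It lies below and 20 mm before the gauge box's front edge, so a tool pointing straight down hits the box: come along the axis.
- plunger (a joint): Stroke of the plunger: 0 out, 0.020 m fully in. The spring pushes back with about 4 N at the start and 11 N at the end.
- cup: Cream stone cup, the only stone with a hole: round, 58 mm across, 70 mm high, upright, with a 36 mm bore 42 mm deep from the top; about 0.3 kg. Origin: centre of its underside, z up.
- blank: Bystander: cream eight-sided stone, solid without a hole, 60 mm across, 74 mm high. Origin: centre of its underside.
- block: Bystander: cream square stone block 58 x 52 x 78 mm high. Origin: centre of its underside.
- hammer: Bystander: hammer 240 mm long, lying. Origin: middle of its underside.
- brush: Bystander: brush 180 mm long, lying. Origin: middle of its underside.
- offcut: Bystander: tan stone offcut 50 x 35 x 28 mm. Origin: centre of its underside.
- jar: Bystander: closed jar 70 mm across, 90 mm high. Origin: centre of its underside.
Things that resemble listed ones, but are neither listed nor needed, are in the scene too. Leave any pink or yellow look-alike of the cup alone.

How it is judged:
By the outcome, as a careful person would: the job done as asked, in the order asked, and still so for the second after the job is handed in, with the robot touching nothing.
It also fails if it takes over 72 s, if anything falls off the work surface, if the arm or the gripper's body presses on something with over 40 N, if the wrist force passes 120 N, or if a joint passes its speed limit or range.

## Working session

There is one attempt and no reset: what is moved stays moved. The work goes in short steps, Python scripts to look and compute and a tool call to move; the robot and the scene stay as the last step left them, time stands still between calls to the robot, and variables do not carry over. Pictures are saved under pics/ and viewed, at most 10 in all, crops included, and the job is handed in when it is done.

Besides the shell and the picture viewer there is one more tool, called by a JSON object that holds its "op" and its "data". arm_command: Moves the arm, as the interface text tells. Its arguments: {"type":"object","properties":{"commands":{"type":"array","items":{"type":"array"}},"squeeze":{"type":"number"}},"required":["commands"]}

```bash
mkdir -p pics; python3 - <<'E'
from rig import r, optics
import cv2, numpy as np
ims=[]
for c in ("scene","side"):
    p,d=optics.capture(c); np.save(f"pics/{c}_d.npy",d); cv2.imwrite(f"pics/{c}0.png",p[:,:,::-1])
    for n in ("booth","pad","window_handle","stand","plunger_face","cup","blank","block","jar","hammer","brush","offcut"):
        try:
            L=optics.landmark_of(c,n)
            print(c,n,[(round(float(x["conf"]),2),np.round(x["point"],3).tolist()) for x in L[:4]])
        except Exception as e: print(c,n,e)
s=r.read_state(); print({k:np.round(v,3).tolist() for k,v in s.items()})
E
```

```text
scene booth [(0.85, [0.65, 0.164, 0.003]), (0.49, [0.696, -0.148, -0.002]), (0.2, [0.454, -0.074, 0.0])]
scene pad [(0.66, [0.392, 0.171, 0.005])]
scene window_handle [(0.95, [0.642, 0.107, 0.151])]
scene stand [(0.79, [0.585, -0.292, 0.001])]
scene plunger_face [(0.52, [0.543, -0.25, 0.107])]
scene cup [(0.72, [0.42, 0.045, -0.003]), (0.61, [0.393, 0.172, 0.002])]
scene blank [(0.84, [0.618, -0.067, 0.003])]
scene block [(0.86, [0.453, -0.073, 0.002])]
scene jar [(0.92, [0.331, 0.338, 0.002])]
scene hammer [(0.86, [0.817, -0.003, 0.0]), (0.25, [0.64, 0.108, 0.15])]
scene brush [(0.57, [0.37, -0.282, -0.001])]
scene offcut [(0.89, [0.691, -0.145, 0.0])]
side booth [(0.65, [0.645, 0.165, 0.003])]
side pad []
side window_handle [(0.82, [0.639, 0.101, 0.15])]
side stand [(0.65, [0.581, -0.296, -0.003]), (0.52, [0.542, -0.25, 0.109])]
side plunger_face [(0.64, [0.543, -0.25, 0.106])]
side cup [(0.98, [0.424, 0.04, 0.001]), (0.77, [0.395, 0.171, 0.001]), (0.71, [0.299, 0.213, 0.0])]
side blank [(0.58, [0.62, -0.067, 0.001])]
side block [(0.79, [0.456, -0.072, -0.001])]
side jar [(0.85, [0.33, 0.333, 0.001])]
side hammer [(0.87, [0.821, 0.001, 0.001])]
side brush [(0.98, [0.373, -0.285, -0.001])]
side offcut [(0.69, [0.691, -0.149, 0.001])]
{'clock': 1.3, 'joint_positions': [-0.103, 0.087, 1.371, 0.0, 1.684, -0.103], 'qd': [-0.0, -0.001, 0.0, -0.001, -0.0, 0.001], 'joint_torque': [-0.0, -34.004, -30.259, 0.072, 0.024, 0.0], 'eef_pos': [0.55, -0.0, 0.224], 'tcp_rot': [0.707, 0.707, 0.0, 0.0], 'force': [0.51, -0.721, -0.098], 'torque': [0.048, 0.063, -0.009], 'gripper_force': 0.0, 'finger_gap': 0.094}
```

View pics/scene0.png

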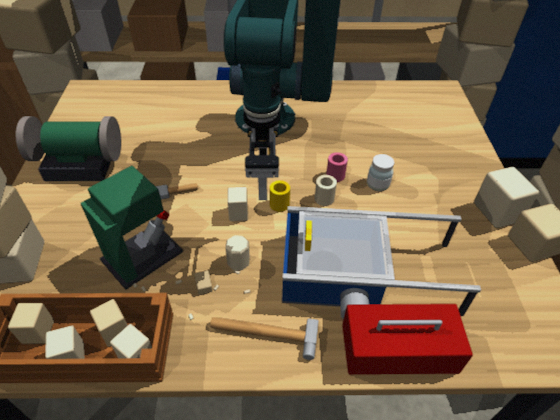

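View pics/side0.png

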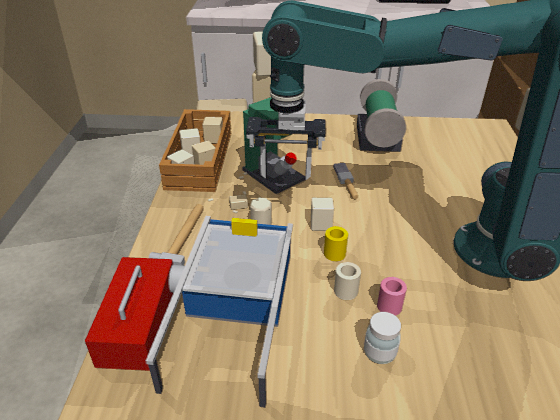

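The scene view (from the far side) shows the cream cup at about (326,188), yellow look-alike at (280,195), pink at (337,166), the booth at (340,255) with its handle at (308,235), and the stand at (130,230) with the red plunger at (164,215). The side view shows the cream cup at (347,280) and the booth window slightly ajar. Now I'll refine with depth.

```bash
cat > h.py <<'E'
from rig import r, optics
import cv2, numpy as np
from scipy.spatial.transform import Rotation as Rn
def cloud(c,d):
    i=optics.camera_info(c); K=np.array(i["camera_matrix"]); v,u=np.nonzero(d>0); z=d[v,u]
    P=np.stack([(u-K[0,2])/K[0,0]*z,(v-K[1,2])/K[1,1]*z,z],1)
    return (P-np.array(i["t"]))@np.array(i["R"]),np.stack([u,v],1)
def rect(P):
    (c,s,a)=cv2.minAreaRect((P[:,:2]*1000).astype(np.float32)); return np.round(c,1),np.round(s,1),round(a,1)
def near(P,x,y,rad,z0,z1): return (np.hypot(P[:,0]-x,P[:,1]-y)<rad)&(P[:,2]>z0)&(P[:,2]<z1)
E
python3 - <<'E'
from h import *
for c in ("scene","side"):
    d=np.load(f"pics/{c}_d.npy"); P,uv=cloud(c,d)
    im=cv2.imread(f"pics/{c}0.png")[:,:,::-1].astype(int); C=im[uv[:,1],uv[:,0]]
    t=P[near(P,.394,.172,.045,.064,.076)]; 
    print(c,"cup",len(t),rect(t),t[:,2].mean())
    t=P[near(P,.641,.104,.06,.144,.156)]; print("handle",len(t),rect(t),np.median(t,0))
    t=P[near(P,.62,-.32,.15,.234,.246)]; print("gauge top",len(t),rect(t) if len(t) else 0)
    t=P[near(P,.65,.25,.35,.107,.114)&(P[:,1]>.02)]; print("rails",len(t),rect(t))
    t=P[near(P,.65,.17,.25,.097,.104)]; print("rim",len(t),rect(t))
    red=(C[:,0]>120)&(C[:,1]<60)&(C[:,2]<60)&near(P,.543,-.25,.05,.06,.14)
    t=P[red]; print("plunger red",len(t),t.mean(0),np.ptp(t,axis=0))
    if len(t)>10:
        print("normal",np.linalg.svd(t-t.mean(0))[2][2])
    for n in ("window_handle","plunger","window","stand","booth"):
        pass
E
```

```text
scene cup 175 (array([399.1, 174. ]), array([56.1, 56.8]), 89.6) 0.06826386853884478
handle 128 (array([642.7, 106.3]), array([13.9, 60.7]), 86.1) [0.64449922 0.10553597 0.14863023]
gauge top 1879 (array([ 597.4, -306.4]), array([113.9, 115.4]), 42.5)
rails 4609 (array([705.4, 263.1]), array([429.2, 323.2]), 85.4)
rim 621 (array([705.5, 218.8]), array([344.3, 316.2]), 84.5)
plunger red 4 [ 0.55531376 -0.25001585  0.11185646] [0.01063349 0.00374062 0.00426574]
side cup 266 (array([396.6, 174.4]), array([60. , 55.3]), 87.2) 0.06871672626974763
handle 133 (array([641.3, 105.2]), array([20.2, 59.8]), 88.7) [0.64102019 0.10850644 0.14881298]
gauge top 342 (array([ 605.9, -296.9]), array([ 86.3, 116.8]), 44.1)
rails 5786 (array([700.9, 262.3]), array([435. , 311.6]), 85.4)
rim 336 (array([700.3, 221. ]), array([350.9, 317.3]), 85.6)
plunger red 41 [ 0.54468792 -0.25545446  0.10827184] [0.02659259 0.01977852 0.01744406]
normal [ 0.4464549  -0.1731266  -0.87789817]
```

```bash
python3 - <<'E'
from h import *
for c in ("scene","side"):
    d=np.load(f"pics/{c}_d.npy"); P,uv=cloud(c,d)
    for nm,x0 in (("front",.55),("back",.745)):
        t=P[(P[:,2]>.106)&(P[:,2]<.1135)&(abs(P[:,0]-x0)<.04)&(P[:,1]>0)&(P[:,1]<.55)]
        vx,vy,cx,cy=cv2.fitLine(t[:,:2].astype(np.float32),cv2.DIST_HUBER,0,.01,.01).ravel()
        q=np.abs((t[:,:2]-[cx,cy])@[-vy,vx])<.012; t=t[q]
        print(c,nm,len(t),rect(t),"yaw",np.degrees(np.arctan2(-vx*np.sign(vy),abs(vy))), t[:,1].min(),t[:,1].max())
    # window transparency edges z~.108 ; interior profile
    yaw=np.radians(-4); 
    s=optics.silhouettes
    t=P[(abs(P[:,0]-.645)<.03)&(P[:,1]>.03)&(P[:,1]<.35)]
    o=np.argsort(t[:,1]); t=t[o]
    for a in np.arange(.03,.34,.01):
        q=t[(t[:,1]>=a)&(t[:,1]<a+.01)]
        if len(q): print(round(a,3),np.round(np.percentile(q[:,2],[5,50,95]),3),end=' ')
    print()
    o=optics.capture(c)
    for n in ("window","booth"):
        for S in optics.silhouettes(c,n)[:2]:
            m=S["pixels"]; k=m[uv[:,1],uv[:,0]]; print(n,round(S["conf"],2),m.sum(),rect(P[k]))
            if n=="window": print(rect(P[k&(abs(P[:,2]-.108)<.006)]))
E
```

```text
scene front 843 (array([562.5, 290.3]), array([398. ,  23.9]), 88.8) yaw -1.2612193 0.0912242721327991 0.48912225251886743
scene back 1111 (array([748.9, 274.3]), array([400.4,  23.8]), 81.6) yaw -8.296805 0.07668920485467946 0.4728854427898338
0.03 [-0.003  0.     0.344] 0.04 [-0.004 -0.001  0.001] 0.05 [0.031 0.099 0.101] 0.06 [0.005 0.007 0.098] 0.07 [0.005 0.007 0.01 ] 0.08 [0.006 0.107 0.11 ] 0.09 [0.105 0.108 0.149] 0.1 [0.106 0.147 0.151] 0.11 [0.105 0.108 0.15 ] 0.12 [0.105 0.107 0.109] 0.13 [0.105 0.107 0.109] 0.14 [0.105 0.107 0.109] 0.15 [0.105 0.107 0.109] 0.16 [0.104 0.107 0.109] 0.17 [0.104 0.107 0.109] 0.18 [0.104 0.107 0.109] 0.19 [0.105 0.107 0.109] 0.2 [0.105 0.107 0.109] 0.21 [0.105 0.107 0.109] 0.22 [0.104 0.107 0.11 ] 0.23 [0.104 0.107 0.109] 0.24 [0.105 0.107 0.109] 0.25 [0.104 0.107 0.109] 0.26 [0.105 0.107 0.109] 0.27 [0.104 0.107 0.11 ] 0.28 [0.105 0.107 0.11 ] 0.29 [0.105 0.108 0.11 ] 0.3 [0.106 0.107 0.108] 0.32 [-0.002 -0.     0.004] 0.33 [-0.004 -0.001  0.002] 0.34 [-0.004 -0.001  0.002] 
booth 0.77 11786 (array([629.3, 291.9]), array([480.9, 380.8]), 85.
[... 503 characters left out ...]
 0.107 0.11 ] 0.16 [0.106 0.108 0.11 ] 0.17 [0.106 0.108 0.11 ] 0.18 [0.105 0.108 0.11 ] 0.19 [0.106 0.108 0.11 ] 0.2 [0.105 0.107 0.111] 0.21 [0.105 0.108 0.11 ] 0.22 [0.106 0.107 0.11 ] 0.23 [0.105 0.108 0.11 ] 0.24 [0.105 0.108 0.11 ] 0.25 [0.106 0.108 0.11 ] 0.26 [0.105 0.107 0.11 ] 0.27 [0.006 0.074 0.109] 0.28 [-0.001  0.044  0.108] 0.29 [-0.003  0.104  0.11 ] 0.3 [-0.003 -0.     0.107] 0.31 [-0.003 -0.     0.002] 0.32 [-0.003 -0.     0.002] 0.33 [-0.003 -0.001  0.002] 0.34 [-0.003 -0.     0.003] 
window 0.62 6063 (array([642.9, 105. ]), array([390.7, 193.4]), 85.3)
(array([649.6, 188.8]), array([222.7, 192.8]), 85.3)
booth 0.9 11715 (array([672.8, 201.1]), array([561.4, 265.5]), 85.4)
```

Window lies at about 25 mm open, booth yaw about −4.7°, booth centre about (0.648, 0.1645), handle about (0.642, 0.105), cup about (0.397, 0.174). I'll use a single gripper orientation, closing along booth x, for both the handle and the cup.

{"op": "arm_command", "data": {"commands": [[[2.5,2.3,0],[0,0,0.02],9.0],[[5.2,4.6,0],[0,0,0.04],9.0],[[7.9,6.9,0],[0,0,0.06],9.0],[[10.5,9.2,0],[0,0,0.082],9.0],[[10.5,9.2,0],[0,0,0.082],9.0]], "squeeze": 20}}

```text
clock: 2.02
eef_pos: [0.6443, 0.1095, 0.2216]
tcp_rot: [0.734, 0.679, 0.0, -0.001]
force: [-2.0, 0.4, -0.5]
finger_gap: 0.0899
gripper_force: 0.0
```

{"op": "arm_command", "data": {"commands": [[[0,0,3],[0,0,0],9.0],[[0,0,6],[0,0,0],9.0],[[0,0,8.5],[0,0,0],9.0],[[0,0,8.5],[0,0,0],9.0]]}}

```text
clock: 2.35
eef_pos: [0.6381, 0.1044, 0.1319]
tcp_rot: [0.735, 0.678, -0.005, -0.004]
force: [-0.6, 0.1, -1.1]
finger_gap: 0.0897
gripper_force: 0.0
```

{"op": "arm_command", "data": {"commands": [[[0,0,0],[0,0,0],5.0],[[0,0,0],[0,0,0],5.0],[[0,0,0],[0,0,0],5.0],[[0,0,0],[0,0,0],5.0],[[0,0,0],[0,0,0],5.0]]}}

```text
clock: 2.77
eef_pos: [0.6418, 0.1051, 0.1417]
tcp_rot: [0.735, 0.678, 0.0, 0.0]
force: [-8.3, 0.5, 5.7]
finger_gap: 0.0598
gripper_force: 3.5
```

{"op": "arm_command", "data": {"commands": [[[0,0,0],[0,0,0],5.0],[[0,0,0],[0,0,0],5.0],[[0,0,0],[0,0,0],5.0],[[0,0,0],[0,0,0],5.0]]}}

```text
clock: 3.1
eef_pos: [0.6417, 0.105, 0.1416]
tcp_rot: [0.735, 0.678, 0.0, 0.0]
force: [-4.2, -0.4, 5.9]
finger_gap: 0.0597
gripper_force: 20.0
```

{"op": "arm_command", "data": {"commands": [[[1.5,0,0],[0,0,0],5.0],[[3.3,0,0],[0,0,0],5.0],[[5.1,0,0],[0,0,0],5.0],[[6.9,0,0],[0,0,0],5.0],[[8.5,0,0],[0,0,0],5.0]]}}

```text
clock: 3.52
eef_pos: [0.6486, 0.1897, 0.1416]
tcp_rot: [0.736, 0.677, -0.0, 0.001]
force: [-4.1, -3.4, 5.1]
finger_gap: 0.0599
gripper_force: 20.0
```

{"op": "arm_command", "data": {"commands": [[[1.5,0,0],[0,0,0],5.0],[[3.3,0,0],[0,0,0],5.0],[[5.1,0,0],[0,0,0],5.0],[[6.0,0,0],[0,0,0],5.0],[[6.0,0,0],[0,0,0],5.0]]}}

```text
clock: 3.93
eef_pos: [0.6536, 0.2523, 0.1416]
tcp_rot: [0.735, 0.678, 0.001, -0.0]
force: [-2.5, 3.1, 6.0]
finger_gap: 0.0601
gripper_force: 20.0
```

{"op": "arm_command", "data": {"commands": [[[0.4,0,0],[0,0,0],5.0],[[0.8,0,0],[0,0,0],5.0],[[1.0,0,0],[0,0,0],5.0],[[1.0,0,0],[0,0,0],5.0],[[1.0,0,0],[0,0,0],5.0]]}}

```text
clock: 4.35
eef_pos: [0.6543, 0.2601, 0.1416]
tcp_rot: [0.735, 0.678, 0.001, -0.0]
force: [-4.7, 0.3, 5.6]
finger_gap: 0.0597
gripper_force: 20.0
```

{"op": "arm_command", "data": {"commands": [[[0.3,0,0],[0,0,0],5.0],[[0.6,0,0],[0,0,0],5.0],[[0.8,0,0],[0,0,0],5.0],[[0.8,0,0],[0,0,0],5.0],[[0.8,0,0],[0,0,0],5.0]]}}

```text
clock: 4.77
eef_pos: [0.6545, 0.2623, 0.1415]
tcp_rot: [0.736, 0.677, -0.004, 0.003]
force: [-7.4, -12.0, 8.3]
finger_gap: 0.06
gripper_force: 20.0
```

{"op": "arm_command", "data": {"commands": [[[0.8,0,0],[0,0,0],9.0],[[0.8,0,0],[0,0,0],9.0],[[0.8,0,0],[0,0,0],9.0],[[0.8,0,0],[0,0,0],9.0]]}}

```text
clock: 5.1
eef_pos: [0.6562, 0.2757, 0.1392]
tcp_rot: [0.735, 0.678, 0.0, 0.0]
force: [0.2, 0.1, -0.6]
finger_gap: 0.083
gripper_force: 0.0
```

{"op": "arm_command", "data": {"commands": [[[0,0,-3.0],[0,0,0],9.0],[[0,0,-6.0],[0,0,0],9.0],[[0,0,-9.0],[0,0,0],9.0],[[0,-3.0,-9.0],[0,0,0],9.0],[[0,-6.0,-9.0],[0,0,0],9.0]]}}

```text
clock: 5.52
eef_pos: [0.5981, 0.2806, 0.2319]
tcp_rot: [0.736, 0.677, 0.003, 0.001]
force: [0.9, 0.4, -0.2]
finger_gap: 0.09
gripper_force: 0.0
```

{"op": "arm_command", "data": {"commands": [[[-2,-3.6,0],[0,0,0],9.0],[[-4,-7.2,0],[0,0,0],9.0],[[-6,-10.8,0],[0,0,0],9.0],[[-8,-14,0],[0,0,0],9.0],[[-9,-16,0],[0,0,0],9.0]]}}

```text
clock: 5.93
eef_pos: [0.4265, 0.2025, 0.2296]
tcp_rot: [0.735, 0.678, 0.0, 0.0]
force: [0.9, -0.5, 0.5]
finger_gap: 0.0901
gripper_force: 0.0
```

```bash
python3 - <<'E'
from h import *
s=r.read_state(); print(s["clock"],s["eef_pos"],s["tcp_rot"])
for c in ("scene","side"):
    p,d=optics.capture(c); np.save(f"pics/{c}_d1.npy",d); cv2.imwrite(f"pics/{c}1.png",p[:,:,::-1]); P,uv=cloud(c,d)
    for n in ("pad","window_handle","cup"):
        print(c,n,[(round(float(x["conf"]),2),np.round(x["point"],3).tolist()) for x in optics.landmark_of(c,n)[:4]])
    t=P[near(P,.646,.152,.075,.015,.025)]; print("pad",len(t),rect(t) if len(t) else 0)
    t=P[near(P,.655,.262,.06,.144,.156)]; print("handle",len(t),rect(t) if len(t) else 0)
E
```

```text
5.9333 [0.42652162 0.20254254 0.22956006] [7.35407322e-01 6.77625277e-01 2.71993310e-05 2.31773417e-04]
scene pad [(0.62, [0.647, 0.152, 0.023])]
scene window_handle [(0.69, [0.654, 0.266, 0.152])]
scene cup [(0.85, [0.395, 0.17, 0.004]), (0.69, [0.419, 0.047, 0.002])]
pad 754 (array([639.7, 153.2]), array([87.6, 79.5]), 84.2)
handle 132 (array([655.7, 262.3]), array([14. , 61.4]), 84.1)
side pad [(0.73, [0.641, 0.151, 0.022])]
side window_handle [(0.95, [0.648, 0.261, 0.153])]
side cup [(0.92, [0.423, 0.042, 0.0]), (0.66, [0.3, 0.214, 0.0]), (0.55, [0.397, 0.173, -0.002])]
pad 218 (array([632.9, 130.1]), array([40.9, 74. ]), 48.8)
handle 176 (array([654.8, 262.6]), array([16.8, 61. ]), 86.4)
```

{"op": "arm_command", "data": {"commands": [[[-1.6,-1.4,0],[0,0,0],9.0],[[-3.1,-2.7,0],[0,0,0],9.0],[[-3.1,-2.7,3],[0,0,0],9.0],[[-3.1,-2.7,6],[0,0,0],9.0],[[-3.1,-2.7,8],[0,0,0],9.0]]}}

```text
clock: 6.75
eef_pos: [0.3998, 0.1749, 0.1468]
tcp_rot: [0.736, 0.677, -0.001, -0.0]
force: [0.1, 0.5, -0.5]
finger_gap: 0.0897
gripper_force: 0.0
```

{"op": "arm_command", "data": {"commands": [[[0,0,2.5],[0,0,0],9.0],[[0,0,5],[0,0,0],9.0],[[0,0,7.5],[0,0,0],9.0],[[0,0,9.7],[0,0,0],9.0],[[0,0,9.7],[0,0,0],9.0]]}}

```text
clock: 7.17
eef_pos: [0.3968, 0.1741, 0.0471]
tcp_rot: [0.736, 0.677, -0.005, -0.002]
force: [-0.6, 0.4, -0.0]
finger_gap: 0.09
gripper_force: 0.0
```

{"op": "arm_command", "data": {"commands": [[[0,0,0],[0,0,0],9.0],[[0,0,0],[0,0,0],9.0],[[0,0,0],[0,0,0],7.0],[[0,0,0],[0,0,0],6.2],[[0,0,0],[0,0,0],5.0]]}}

```text
clock: 7.58
eef_pos: [0.401, 0.1754, 0.0537]
tcp_rot: [0.735, 0.678, 0.001, 0.001]
force: [0.2, -0.3, -0.3]
finger_gap: 0.0734
gripper_force: 0.0
```

{"op": "arm_command", "data": {"commands": [[[0,0,0],[0,0,0],5.0],[[0,0,0],[0,0,0],5.0],[[0,0,0],[0,0,0],5.0],[[0,0,0],[0,0,0],5.0],[[0,0,0],[0,0,0],5.0]]}}

```text
clock: 8.0
eef_pos: [0.3994, 0.1753, 0.0527]
tcp_rot: [0.735, 0.678, -0.0, -0.001]
force: [-4.0, 0.3, 6.3]
finger_gap: 0.0579
gripper_force: 20.0
```

{"op": "arm_command", "data": {"commands": [[[0,0,-1],[0,0,0],5.0],[[0,0,-3],[0,0,0],5.0],[[0,0,-5.5],[0,0,0],5.0],[[0,0,-8],[0,0,0],5.0],[[0,0,-10],[0,0,0],5.0]], "squeeze": 25}}

```text
clock: 8.42
eef_pos: [0.4005, 0.1748, 0.1537]
tcp_rot: [0.736, 0.677, 0.001, 0.001]
force: [0.0, 0.5, -3.5]
finger_gap: 0.0576
gripper_force: 25.0
```

{"op": "arm_command", "data": {"commands": [[[0,0,-2],[0,0,0],5.0],[[0,0,-4],[0,0,0],5.0],[[0,0,-5.5],[0,0,0],5.0],[[0,1,-5.5],[0,0,0],5.0],[[0,2.7,-5.5],[0,0,0],5.0]]}}

```text
clock: 8.83
eef_pos: [0.4275, 0.1729, 0.208]
tcp_rot: [0.735, 0.678, 0.001, 0.001]
force: [-0.1, -0.6, -3.9]
finger_gap: 0.0577
gripper_force: 25.0
```

{"op": "arm_command", "data": {"commands": [[[0,2.5,0],[0,0,0],5.0],[[0,5,0],[0,0,0],5.0],[[0,7.5,0],[0,0,0],5.0],[[0,10,0],[0,0,0],5.0],[[-0.3,12.5,0],[0,0,0],5.0]]}}

```text
clock: 9.25
eef_pos: [0.5527, 0.1593, 0.2047]
tcp_rot: [0.735, 0.678, -0.001, -0.0]
force: [0.1, -0.3, -2.6]
finger_gap: 0.0579
gripper_force: 25.0
```

{"op": "arm_command", "data": {"commands": [[[0,2.5,0],[0,0,0],5.0],[[0,5,0],[0,0,0],5.0],[[0,7.5,0],[0,0,0],5.0],[[0,9.4,0],[0,0,0],5.0],[[0,9.4,0],[0,0,0],5.0]]}}

```text
clock: 9.67
eef_pos: [0.6482, 0.1502, 0.2028]
tcp_rot: [0.736, 0.677, -0.001, 0.0]
force: [-1.3, -0.7, -3.2]
finger_gap: 0.0578
gripper_force: 25.0
```

```bash
python3 - <<'E'
from h import *
p,d=optics.capture("scene"); q,e=optics.capture("side")
cv2.imwrite("pics/s2.png",np.hstack([p[130:380,150:480],q[100:350,130:460]])[:,:,::-1])
s=r.read_state(); print(s["clock"],s["eef_pos"],s["tcp_rot"],s["force"],s["finger_gap"])
for c,d in (("scene",d),("side",e)):
    P,_=cloud(c,d); x,y,z=s["eef_pos"]; t=P[near(P,x,y,.04,z-.06,z+.02)]; print(np.percentile(t[:,2],[2,98]))
E
```

```text
9.7667 [0.64523005 0.15117604 0.20399163] [ 0.73579741  0.67719847 -0.00183585 -0.00101636] [-0.08939535 -0.2327725  -3.07514115] 0.05785391989441963
[0.15102198 0.21831758]
[0.15384386 0.22176699]
```

View pics/s2.png

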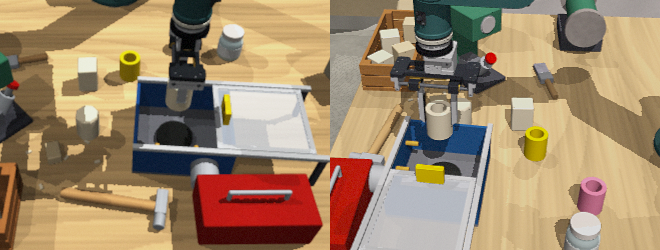

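The two crops show the window wide open (handle at (227,108) on the left) and the cup held upright over the black pad (left, pad at (175,137)). Lowering now.

{"op": "arm_command", "data": {"commands": [[[0,0,2],[0,0,0],5.0],[[0,0,4.5],[0,0,0],5.0],[[0,0,7],[0,0,0],5.0],[[0,0,9.5],[0,0,0],5.0],[[0,0,11],[0,0,0],5.0]]}}

```text
clock: 10.18
eef_pos: [0.6422, 0.1517, 0.093]
tcp_rot: [0.735, 0.678, -0.002, -0.002]
force: [-0.5, 0.1, -4.5]
finger_gap: 0.0581
gripper_force: 25.0
```

{"op": "arm_command", "data": {"commands": [[[0,0,0.4],[0,0,0],5.0],[[0,0,0.8],[0,0,0],5.0],[[0,0,1.2],[0,0,0],5.0],[[0,0,1.4],[0,0,0],5.0],[[0,0,1.4],[0,0,0],5.0]]}}

```text
clock: 10.6
eef_pos: [0.6453, 0.152, 0.0843]
tcp_rot: [0.735, 0.678, 0.001, 0.001]
force: [-0.7, 0.6, -3.5]
finger_gap: 0.0581
gripper_force: 25.0
```

{"op": "arm_command", "data": {"commands": [[[0,0,0],[0,0,0],5.0],[[0,0,0.1],[0,0,0],5.0],[[0,0,0.2],[0,0,0],5.0],[[0,0,0.3],[0,0,0],5.0],[[0,0,0.3],[0,0,0],5.0]]}}

```text
clock: 11.02
eef_pos: [0.6448, 0.1519, 0.0801]
tcp_rot: [0.736, 0.678, -0.0, -0.0]
force: [-0.5, 0.2, -3.4]
finger_gap: 0.058
gripper_force: 25.0
```

{"op": "arm_command", "data": {"commands": [[[0,0,0.1],[0,0,0],5.0],[[0,0,0.3],[0,0,0],5.0],[[0,0,0.5],[0,0,0],5.0],[[0,0,0.6],[0,0,0],5.0],[[0,0,0.6],[0,0,0],5.0]]}}

```text
clock: 11.43
eef_pos: [0.6445, 0.1519, 0.0736]
tcp_rot: [0.736, 0.678, -0.0, -0.0]
force: [0.6, -0.1, -3.6]
finger_gap: 0.0577
gripper_force: 25.0
```

{"op": "arm_command", "data": {"commands": [[[0,0,0],[0,0,0],5.0],[[0,0,0.1],[0,0,0],5.0],[[0,0,0.15],[0,0,0],5.0],[[0,0,0.15],[0,0,0],5.0]]}}

```text
clock: 11.77
eef_pos: [0.6449, 0.1519, 0.0729]
tcp_rot: [0.736, 0.678, 0.0, 0.0]
force: [0.0, 0.1, -3.5]
finger_gap: 0.0581
gripper_force: 25.0
```

{"op": "arm_command", "data": {"commands": [[[0,0,0.05],[0,0,0],5.0],[[0,0,0.1],[0,0,0],5.0],[[0,0,0.15],[0,0,0],5.0],[[0,0,0.2],[0,0,0],5.0],[[0,0,0.2],[0,0,0],5.0]]}}

```text
clock: 12.18
eef_pos: [0.645, 0.1519, 0.0728]
tcp_rot: [0.735, 0.678, 0.0, 0.0]
force: [-2.4, -0.4, 5.6]
finger_gap: 0.0582
gripper_force: 25.0
```

{"op": "arm_command", "data": {"commands": [[[0,0,0],[0,0,0],6.5],[[0,0,0],[0,0,0],7.5],[[0,0,0],[0,0,0],9.0],[[0,0,0],[0,0,0],9.0],[[0,0,0],[0,0,0],9.0]]}}

```text
clock: 12.6
eef_pos: [0.645, 0.1519, 0.0706]
tcp_rot: [0.735, 0.678, 0.0, 0.0]
force: [0.1, -0.0, 0.9]
finger_gap: 0.0873
gripper_force: 0.0
```

{"op": "arm_command", "data": {"commands": [[[0,0,-2],[0,0,0],9.0],[[0,0,-5],[0,0,0],9.0],[[0,0,-8],[0,0,0],9.0],[[0,0,-11],[0,0,0],9.0],[[0,0,-14],[0,0,0],9.0]]}}

```text
clock: 13.02
eef_pos: [0.6447, 0.1519, 0.212]
tcp_rot: [0.735, 0.678, -0.0, 0.0]
force: [-0.4, -0.4, 0.1]
finger_gap: 0.0899
gripper_force: 0.0
```

{"op": "arm_command", "data": {"commands": [[[2.5,0,0],[0,0,0],9.0],[[5.5,0,0],[0,0,0],9.0],[[8.5,0,0],[0,0,0],9.0],[[11.1,0,0],[0,0,0],9.0],[[11.1,0,0],[0,0,0],9.0]]}}

```text
clock: 13.43
eef_pos: [0.6533, 0.2677, 0.2098]
tcp_rot: [0.734, 0.68, 0.001, -0.001]
force: [0.4, -1.1, 0.0]
finger_gap: 0.09
gripper_force: 0.0
```

```bash
python3 - <<'E'
from h import *
p,d=optics.capture("scene"); q,e=optics.capture("side")
cv2.imwrite("pics/s3.png",cv2.resize(np.hstack([p[200:310,270:410],q[180:290,170:310]])[:,:,::-1],None,fx=2.5,fy=2.5))
s=r.read_state(); print(s["clock"],s["eef_pos"],s["force"],s["finger_gap"])
for c,d in (("scene",d),("side",e)):
    P,_=cloud(c,d); t=P[near(P,.645,.152,.045,.082,.098)]; print(len(t), rect(t) if len(t)>3 else 0,np.median(t[:,2]))
    t=P[near(P,.655,.262,.06,.144,.156)]; print("handle",len(t),rect(t) if len(t)>3 else 0)
E
```

```text
13.5333 [0.65374381 0.26339753 0.21009658] [-0.16670704 -0.13858266  0.20390938] 0.08986384559993567
279 (array([645.8, 151. ]), array([55.7, 57.4]), 57.1) 0.0884050050843538
handle 135 (array([655.1, 262.5]), array([14. , 63.3]), 84.6)
231 (array([648. , 152.7]), array([48.7, 60.6]), 17.9) 0.08871990075528788
handle 186 (array([654.2, 262.4]), array([19.2, 60.2]), 88.8)
```

View pics/s3.png

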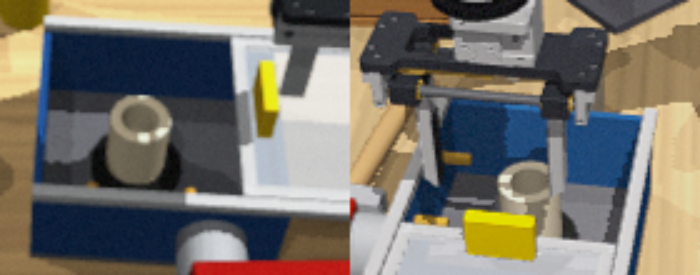

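The crops show the cup upright and centred on the pad (left, (140,140)), with the gripper above the handle (left (267,100)). Now grip the handle and shut.

{"op": "arm_command", "data": {"commands": [[[0,0,2.5],[0,0,0],9.0],[[0,0,5],[0,0,0],9.0],[[0,0,7],[0,0,0],9.0],[[0,0,7],[0,0,0],9.0],[[0,0,7],[0,0,0],9.0]], "squeeze": 25}}

```text
clock: 13.95
eef_pos: [0.6533, 0.2609, 0.1393]
tcp_rot: [0.736, 0.677, -0.002, -0.001]
force: [-0.6, 0.9, 0.7]
finger_gap: 0.0901
gripper_force: 0.0
```

{"op": "arm_command", "data": {"commands": [[[0,0,0],[0,0,0],7.0],[[0,0,0],[0,0,0],5.0],[[0,0,0],[0,0,0],5.0],[[0,0,0],[0,0,0],5.0],[[0,0,0],[0,0,0],5.0]]}}

```text
clock: 14.37
eef_pos: [0.6544, 0.2627, 0.142]
tcp_rot: [0.735, 0.678, 0.001, 0.0]
force: [0.5, -0.3, 0.8]
finger_gap: 0.0599
gripper_force: 0.0
```

{"op": "arm_command", "data": {"commands": [[[0,0,0],[0,0,0],5.0],[[0,0,0],[0,0,0],5.0],[[-1,0,0],[0,0,0],5.0],[[-2.5,0,0],[0,0,0],5.0],[[-4,0,0],[0,0,0],5.0]]}}

```text
clock: 14.78
eef_pos: [0.6512, 0.2227, 0.142]
tcp_rot: [0.735, 0.678, 0.002, 0.0]
force: [0.9, 3.7, 4.2]
finger_gap: 0.0598
gripper_force: 25.0
```

{"op": "arm_command", "data": {"commands": [[[-1.5,0,0],[0,0,0],5.0],[[-3.2,0,0],[0,0,0],5.0],[[-5,0,0],[0,0,0],5.0],[[-6.8,0,0],[0,0,0],5.0],[[-8.5,0,0],[0,0,0],5.0]]}}

```text
clock: 15.2
eef_pos: [0.6441, 0.1361, 0.1419]
tcp_rot: [0.736, 0.677, 0.001, 0.001]
force: [3.4, 2.9, 5.3]
finger_gap: 0.0599
gripper_force: 25.0
```

{"op": "arm_command", "data": {"commands": [[[-1.2,0,0],[0,0,0],5.0],[[-2.4,0,0],[0,0,0],5.0],[[-3.6,0,0],[0,0,0],5.0],[[-4.6,0,0],[0,0,0],5.0],[[-5,0,0],[0,0,0],5.0]]}}

```text
clock: 15.62
eef_pos: [0.6401, 0.0853, 0.1419]
tcp_rot: [0.736, 0.677, 0.001, 0.001]
force: [3.0, 2.0, 4.6]
finger_gap: 0.0601
gripper_force: 25.0
```

{"op": "arm_command", "data": {"commands": [[[-0.3,0,0],[0,0,0],5.0],[[-0.5,0,0],[0,0,0],5.0],[[-0.7,0,0],[0,0,0],5.0],[[-0.8,0,0],[0,0,0],5.0],[[-0.8,0,0],[0,0,0],5.0]]}}

```text
clock: 16.03
eef_pos: [0.6399, 0.0828, 0.1419]
tcp_rot: [0.735, 0.678, 0.004, -0.001]
force: [3.9, 11.0, 4.6]
finger_gap: 0.0599
gripper_force: 25.0
```

Shut against its stop (travel 0.18 m, matches). Release and rise, then work out the plunger approach.

{"op": "arm_command", "data": {"commands": [[[0,0,0],[0,0,0],6.5],[[0,0,0],[0,0,0],8.0],[[0,0,0],[0,0,0],9.0],[[0,0,0],[0,0,0],9.0],[[0,0,0],[0,0,0],9.0]]}}

```text
clock: 16.45
eef_pos: [0.6383, 0.0792, 0.1399]
tcp_rot: [0.736, 0.677, -0.001, -0.0]
force: [-1.0, 0.1, 0.5]
finger_gap: 0.0881
gripper_force: 0.0
```

{"op": "arm_command", "data": {"commands": [[[0,0,-3],[0,0,0],9.0],[[0,0,-6],[0,0,0],9.0],[[0,0,-9],[0,0,0],9.0],[[0,0,-12],[0,0,0],9.0],[[0,0,-15],[0,0,0],9.0]]}}

```text
clock: 16.87
eef_pos: [0.6385, 0.0797, 0.2919]
tcp_rot: [0.736, 0.677, -0.0, -0.0]
force: [1.3, 0.2, -0.1]
finger_gap: 0.0902
gripper_force: 0.0
```

{"op": "arm_command", "data": {"commands": [[[-3,-2,0],[0,0,0],9.0],[[-6,-4,0],[0,0,0],6.0],[[-9,-6,0],[0,0,0],3.0],[[-12,-8,0],[0,0,0],0],[[-12,-8,0],[0,0,0],0]]}}

```text
clock: 17.28
eef_pos: [0.5462, -0.0373, 0.2914]
tcp_rot: [0.738, 0.675, -0.002, 0.001]
force: [1.1, -0.0, -0.1]
finger_gap: 0.0664
gripper_force: 0.0
```

```bash
python3 - <<'E'
from h import *
s=r.read_state(); p0=s["eef_pos"]; R0=Rn.from_quat(s["tcp_rot"]); print(s["clock"],p0,s["joint_positions"],s["finger_gap"])
for c in ("scene","side"):
    p,d=optics.capture(c); P,uv=cloud(c,d); C=p[uv[:,1],uv[:,0]].astype(int)
    for n in ("stand","plunger_face","window_handle","booth"):
        print(c,n,[(round(float(x["conf"]),2),np.round(x["point"],3).tolist()) for x in optics.landmark_of(c,n)[:2]])
    t=P[near(P,.6,-.3,.15,.232,.248)]; print("gauge",len(t),rect(t))
    t=P[near(P,.64,.083,.06,.144,.156)]; print("handle",rect(t))
    k=(C[:,0]>90)&(C[:,0]>2*C[:,1])&near(P,.543,-.25,.045,.07,.14); t=P[k]; print("red",len(t),np.median(t,0) if len(t) else 0)
yaw=np.radians(-47); f=np.array([-np.cos(yaw),-np.sin(yaw),0]); zp=np.sin(np.radians(40))*f+np.cos(np.radians(40))*np.array([0,0,1])
face=np.array([.543,-.250,.106])
for sg in (1,-1):
    z=-zp; y=sg*np.cross([0,0,1.],f)*-1; x=np.cross(y,z); R1=Rn.from_matrix(np.stack([x,y,z],1))
    g=face+(.05+.019)*zp
    print(sg,"goal",g.round(3),"y",y.round(2),"shift cm",(R0.inv().apply(g-p0)*100).round(2),"rot",(R0.inv()*R1).as_rotvec().round(3))
E
```

```text
17.2833 [ 0.5462123  -0.03726363  0.29138443] [-0.1697615   0.07939258  1.24739496 -0.00325184  1.81563813 -0.08257853] 0.06644373642674757
scene stand [(0.88, [0.587, -0.289, -0.004]), (0.5, [0.693, -0.146, -0.002])]
scene plunger_face [(0.47, [0.544, -0.25, 0.104])]
scene window_handle [(0.65, [0.638, 0.085, 0.149])]
scene booth []
gauge 1923 (array([ 597.9, -306.2]), array([112.5, 114.9]), 43.1)
handle (array([641.2,  83.3]), array([13.8, 58.8]), 86.1)
red 4 [ 0.55875398 -0.24775012  0.11122835]
side stand [(0.69, [0.582, -0.296, -0.002])]
side plunger_face [(0.42, [0.543, -0.252, 0.108]), (0.37, [0.37, -0.282, -0.003])]
side window_handle [(0.62, [0.637, 0.08, 0.154])]
side booth [(0.81, [0.643, 0.166, 0.001])]
gauge 340 (array([ 597.4, -305.5]), array([111. , 120.1]), 43.2)
handle (array([638.7,  83.6]), array([17.2, 60.3]), 83.4)
red 87 [ 0.54499512 -0.24982271  0.10436203]
1 goal [ 0.513 -0.218  0.159] y [ 0.73  0.68 -0.  ] shift cm [-18.21  -1.73  13.31] rot [-0.295 -0.654 -0.802]
-1 goal [ 0.513 -0.218  0.159] y [-0.73 -0.68  0.  ] shift cm [-18.21  -1.73  13.31] rot [-0.794  0.358  2.191]
```

{"op": "arm_command", "data": {"commands": [[[-3.3,-0.8,1.8],[-0.03,-0.066,-0.08],0],[[-6.6,-1.7,3.6],[-0.06,-0.13,-0.16],0],[[-9.9,-2.6,5.4],[-0.09,-0.198,-0.24],0],[[-13.1,-3.4,7.4],[-0.12,-0.264,-0.32],0],[[-16.1,-4.2,9.4],[-0.15,-0.33,-0.4],0]], "squeeze": 20}}

```text
clock: 18.2
eef_pos: [0.4946, -0.1908, 0.1966]
tcp_rot: [0.573, 0.8, -0.07, 0.167]
force: [-0.1, -0.6, -0.3]
finger_gap: 0.0006
gripper_force: 0.0
```

{"op": "arm_command", "data": {"commands": [[[0,0,0],[-0.03,-0.066,-0.08],0],[[0,0,0],[-0.06,-0.13,-0.16],0],[[0,0,0],[-0.09,-0.198,-0.24],0],[[0,0,0],[-0.12,-0.264,-0.32],0],[[0,0,0],[-0.145,-0.324,-0.4],0]]}}

```text
clock: 18.62
eef_pos: [0.4945, -0.1892, 0.1968]
tcp_rot: [0.371, 0.863, -0.135, 0.316]
force: [-0.3, 0.1, 0.2]
finger_gap: 0.0005
gripper_force: 0.0
```

{"op": "arm_command", "data": {"commands": [[[0,0,0],[0,0,0],0],[[0,0,0],[0,0,0],0],[[0,0,0],[0,0,0],0],[[0,0,0],[0,0,0],0]]}}

```text
clock: 18.95
eef_pos: [0.4954, -0.1902, 0.1981]
tcp_rot: [0.374, 0.862, -0.134, 0.315]
force: [0.3, 0.1, -0.4]
finger_gap: 0.0005
gripper_force: 0.0
```

```bash
cat > pl.py <<'E'
from h import *
s=r.read_state(); p0=s["eef_pos"]; R0=Rn.from_quat(s["tcp_rot"]); print(s["clock"],p0.round(4) if hasattr(p0,"round") else p0,np.round(s["joint_positions"],2),s["finger_gap"],np.round(s["force"],1))
yaw=np.radians(-46.9); f=np.array([-np.cos(yaw),-np.sin(yaw),0]); zp=np.sin(np.radians(40))*f+np.cos(np.radians(40))*np.array([0,0,1])
face=np.array([.5435,-.2505,.1055])
z=-zp; y=-np.cross([0,0,1.],f); R1=Rn.from_matrix(np.stack([np.cross(y,z),y,z],1))
tip=np.array(p0)+.019*R0.as_matrix()[:,2]
print("rot left",(R0.inv()*R1).as_rotvec().round(3),"face from tip, tool cm",(R0.inv().apply(face-tip)*100).round(2))
E
python3 pl.py; python3 - <<'E'
from h import *
p,d=optics.capture("scene"); q,e=optics.capture("side"); cv2.imwrite("pics/s4.png",np.hstack([p[100:320,60:360],q[60:280,180:480]])[:,:,::-1])
E
```

```text
18.95 [ 0.4954 -0.1902  0.1981] [-0.26 -0.34  1.96 -0.43  0.95 -0.86] 0.00048793553510624127 [ 0.3  0.1 -0.4]
rot left [ 0.003  0.001 -0.003] face from tip, tool cm [ 0.07 -0.65 10.13]
```

View pics/s4.png

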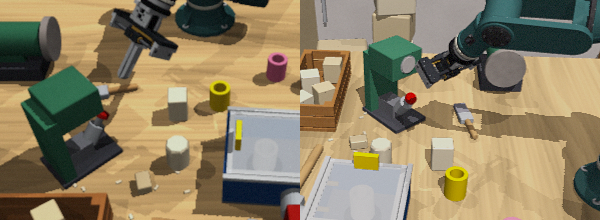

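The crops show the window shut over the cup and the closed gripper tilted along the plunger's axis, aiming at the red head (left (103,117), right (411,99)). Approach now.

{"op": "arm_command", "data": {"commands": [[[0,-0.6,1.5],[0,0,0],0],[[0.1,-0.6,3.5],[0,0,0],0],[[0.1,-0.6,5.5],[0,0,0],0],[[0.1,-0.6,7.2],[0,0,0],0],[[0.1,-0.6,8.2],[0,0,0],0]]}}

```text
clock: 19.47
eef_pos: [0.5258, -0.2326, 0.1316]
tcp_rot: [0.374, 0.862, -0.135, 0.313]
force: [0.2, 0.7, -0.5]
finger_gap: 0.0004
gripper_force: 0.0
```

{"op": "arm_command", "data": {"commands": [[[0,0,0.4],[0,0,0],0],[[0,0,0.8],[0,0,0],0],[[0,0,1.2],[0,0,0],0],[[0,0,1.6],[0,0,0],0],[[0,0,2.0],[0,0,0],0]]}}

```text
clock: 19.88
eef_pos: [0.535, -0.2412, 0.1188]
tcp_rot: [0.374, 0.862, -0.135, 0.315]
force: [-0.6, 0.2, 1.2]
finger_gap: 0.0005
gripper_force: 0.7
```

```bash
python3 pl.py
```

```text
19.8833 [ 0.535  -0.2412  0.1188] [-0.36 -0.14  1.97 -0.44  0.72 -0.87] 0.00046751785935941585 [-0.6  0.2  1.2]
rot left [ 0.004  0.001 -0.001] face from tip, tool cm [-0.11 -0.03 -0.07]
```

{"op": "arm_command", "data": {"commands": [[[0,0,0.4],[0,0,0],0],[[0,0,0.8],[0,0,0],0],[[0,0,1.2],[0,0,0],0],[[0,0,1.6],[0,0,0],0],[[0,0,2.0],[0,0,0],0]]}}

```text
clock: 20.3
eef_pos: [0.5437, -0.2505, 0.1036]
tcp_rot: [0.374, 0.862, -0.135, 0.315]
force: [-6.2, 5.3, 7.9]
finger_gap: 0.0002
gripper_force: 5.4
```

{"op": "arm_command", "data": {"commands": [[[0,0,0.2],[0,0,0],0],[[0,0,0.4],[0,0,0],0],[[0,0,0.6],[0,0,0],0],[[0,0,0.6],[0,0,0],0]]}}

```text
clock: 20.63
eef_pos: [0.5444, -0.2511, 0.1031]
tcp_rot: [0.375, 0.862, -0.135, 0.314]
force: [-42.9, 35.5, 42.7]
finger_gap: 0.0003
gripper_force: 33.9
```

```bash
python3 pl.py
```

```text
20.6333 [ 0.5444 -0.2511  0.1031] [-0.37 -0.1   1.96 -0.45  0.68 -0.86] 0.0003259575356823713 [-42.9  35.5  42.7]
rot left [ 0.002 -0.001 -0.003] face from tip, tool cm [-0.08 -0.03 -2.15]
```

Bottomed out; ease off slightly and hold.

{"op": "arm_command", "data": {"commands": [[[0,0,-0.2],[0,0,0],0],[[0,0,-0.35],[0,0,0],0],[[0,0,-0.35],[0,0,0],0],[[0,0,-0.35],[0,0,0],0]]}}

```text
clock: 20.97
eef_pos: [0.544, -0.2507, 0.1033]
tcp_rot: [0.374, 0.862, -0.135, 0.315]
force: [-17.9, 15.4, 19.4]
finger_gap: 0.0005
gripper_force: 15.1
```

{"op": "arm_command", "data": {"commands": [[[0,0,0],[0,0,0],0],[[0,0,0],[0,0,0],0],[[0,0,0],[0,0,0],0],[[0,0,0],[0,0,0],0],[[0,0,0],[0,0,0],0]]}}

```text
clock: 21.38
eef_pos: [0.544, -0.2507, 0.1033]
tcp_rot: [0.374, 0.862, -0.135, 0.315]
force: [-18.6, 15.9, 19.0]
finger_gap: 0.0002
gripper_force: 15.3
```

{"op": "arm_command", "data": {"commands": [[[0,0,0],[0,0,0],0],[[0,0,0],[0,0,0],0],[[0,0,0],[0,0,0],0]]}}

```text
clock: 21.63
eef_pos: [0.544, -0.2508, 0.1033]
tcp_rot: [0.374, 0.862, -0.135, 0.315]
force: [-17.5, 16.0, 20.4]
finger_gap: 0.0004
gripper_force: 15.3
```

{"op": "arm_command", "data": {"commands": [[[0,0,-0.6],[0,0,0],0],[[0,0,-1.4],[0,0,0],0],[[0,0,-2.4],[0,0,0],0],[[0,0,-4],[0,0,0],0],[[0,0,-6],[0,0,0],0]]}}

```text
clock: 22.05
eef_pos: [0.517, -0.2233, 0.1456]
tcp_rot: [0.374, 0.863, -0.135, 0.313]
force: [0.1, -0.2, -0.2]
finger_gap: 0.001
gripper_force: 0.0
```

{"op": "arm_command", "data": {"commands": [[[0,0,-2.5],[0,0,0],0],[[0,0,-5],[0,0,0],0],[[0,0,-7.5],[0,0,0],0],[[0,0,-9],[0,0,0],0],[[0,0,-9],[0,0,0],0]]}}

```text
clock: 22.47
eef_pos: [0.4791, -0.1809, 0.2198]
tcp_rot: [0.373, 0.861, -0.134, 0.318]
force: [-0.1, -0.4, 0.9]
finger_gap: 0.0006
gripper_force: 0.0
```

{"op": "arm_command", "data": {"commands": [[[0,0,0],[0,0,0],0],[[0,0,0],[0,0,0],0],[[0,0,0],[0,0,0],0]]}}

```text
clock: 22.72
eef_pos: [0.4778, -0.1818, 0.2136]
tcp_rot: [0.374, 0.863, -0.135, 0.313]
force: [0.4, -0.4, 0.6]
finger_gap: 0.0004
gripper_force: 0.0
```

```bash
python3 pl.py; python3 - <<'E'
from h import *
for c in ("scene","side"):
    p,d=optics.capture(c); cv2.imwrite(f"pics/{c}5.png",p[:,:,::-1]); P,uv=cloud(c,d); C=p[uv[:,1],uv[:,0]].astype(int)
    for n in ("plunger_face","window_handle","cup","blank","block","jar","hammer","brush","offcut"):
        print(c,n,[(round(float(x["conf"]),2),np.round(x["point"],3).tolist()) for x in optics.landmark_of(c,n)[:4]])
    k=(C[:,0]>90)&(C[:,0]>2*C[:,1])&near(P,.543,-.25,.045,.07,.14); t=P[k]; print("red",len(t),np.median(t,0) if len(t) else 0)
    t=P[near(P,.64,.083,.06,.144,.156)]; print("handle",rect(t))
E
```

```text
22.7167 [ 0.4778 -0.1818  0.2136] [-0.25 -0.39  1.96 -0.42  1.   -0.88] 0.00041635912032555013 [ 0.4 -0.4  0.6]
rot left [ 0.001 -0.003 -0.   ] face from tip, tool cm [-0.38  0.08 12.49]
scene plunger_face [(0.59, [0.543, -0.25, 0.102])]
scene window_handle [(0.85, [0.639, 0.083, 0.151])]
scene cup [(0.85, [0.42, 0.046, 0.0]), (0.78, [0.296, 0.216, -0.002]), (0.53, [0.587, -0.292, -0.001])]
scene blank [(0.82, [0.62, -0.064, -0.002])]
scene block [(0.91, [0.454, -0.073, 0.002])]
scene jar [(0.71, [0.332, 0.341, 0.002])]
scene hammer [(0.66, [0.819, -0.004, -0.002])]
scene brush [(0.78, [0.368, -0.281, -0.0])]
scene offcut [(0.67, [0.696, -0.144, -0.003])]
red 41 [ 0.55861186 -0.24731867  0.1072007 ]
handle (array([641.7,  82.8]), array([13.8, 58.3]), 83.8)
side plunger_face [(0.44, [0.542, -0.251, 0.108])]
side window_handle [(0.83, [0.634, 0.079, 0.154])]
side cup [(0.7, [0.421, 0.042, -0.003]), (0.69, [0.82, 0.002, 0.003]), (0.55, [0.299, 0.217, -0.005]), (0.31, [0.583, -0.293, -0.004])]
side blank [(0.79, [0.62, -0.065, -0.004])]
side block [(0.97, [0.453, -0.073, 0.001])]
side jar [(0.59, [0.332, 0.335, -0.001])]
side hammer [(0.74, [0.644, 0.153, 0.02]), (0.64, [0.821, 0.003, -0.001])]
side brush [(0.89, [0.374, -0.284, -0.003])]
side offcut [(0.56, [0.691, -0.145, 0.0])]
red 93 [ 0.54581427 -0.2502496   0.10510445]
handle (array([639. ,  83.4]), array([18.6, 59.5]), 85.7)
```

View pics/scene5.png

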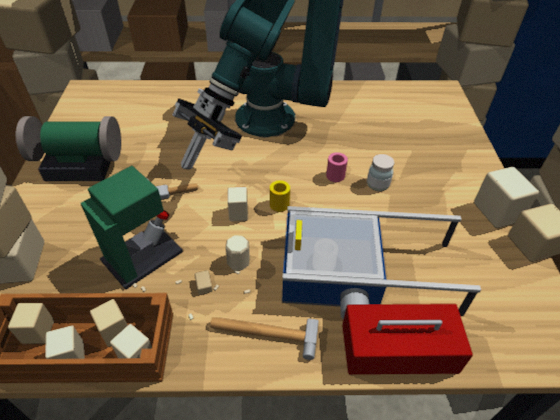

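The cup stands under the shut window at (325,253), the handle is at the shut end (299,235), and the red plunger is out again at (163,215). The bystanders have not moved and the gripper is clear of everything.

```bash
python3 -c "
from rig import workorder
print(workorder.hand_in())"
```

```text
the job is handed in; nothing more can be done
None
```

The cup stands upright on the pad under the fully shut window, the plunger was pushed all the way in, held about 1.3 s and has come back out, the other things are where they were, and the job is handed in at about 23 s on the clock (verdict not shown).

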